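# Hang the screwdriver on the balancer arm

### The job

Pull the cordless screwdriver - the tool with the hanging eye on its tail - out of the rack and stand it in the empty bench holder. Let go, take it again by its body so that the eye is free, and hang the eye on the hook of the spring-balanced arm. Let it down gently, keep hold until the arm has sunk and carries the whole weight, so that it neither drops nor springs up when you let go; drop nothing and leave the other tools, the bottle and the brush alone.

Things in the scene. Friction and masses are not known exactly. Their poses are not given: they have to be found in the camera images.
- driver_mid (a point): Cordless screwdriver, a grey stick 205 mm long, 0.28-0.42 kg, upright in the rack nose down; point on its axis 100 mm above the nose end. Its z runs to the tail, x through the eye's hole. From the nose end: flat nose 16 mm across up to 12 mm, cone to 40, round body 34 mm across to 155, tail cap 30 mm across to 165, then a flat eye to 205 mm. No bit is fitted.
- driver_eye (a point): Same tool: top of the hole in its black hanging eye (middle of the arch's underside), 197 mm from the nose end; axes as driver_mid. The eye is 8 mm thick (x) and 34 mm wide (y); the hole is 18 mm wide, 32 mm high, round on top, the band 8 mm. When the tool hangs, this point is within a few mm of the hook point.
- rack: Fixed rack 78 x 166 mm, 130 mm high, origin under its centre; row of 3 places along its y at -44, 0, 44 mm, 38 mm holes, tools stand 8 mm above the bench, any tool in any place. Only the screwdriver's top 43 mm of body and its eye stand out. The eye's flat faces look along the rack's x (within 0.12 rad): fingers fit there, not beside it in the row, where neighbours stand.
- nutdriver_mid (a point): Nut driver with a waisted black handle, 32 mm across, 184 mm long, no eye, upright in the rack; point 92 mm above its lower end. Top 192 mm above the bench. Leave alone.
- torquedriver_mid (a point): Torque screwdriver with a straight flat-topped handle, 32 mm across, 178 mm long, no eye, upright in the rack; point 89 mm above its lower end. Top 186 mm above the bench. Leave alone.
- holder_mouth (a point): Centre of the mouth of the empty bench holder, 80 mm above the bench: fixed upright aluminium tube, bore 40 mm (flaring to 50 mm in the top 8 mm), outside 48 mm (lip 58 mm), on a round foot 90 mm across. z up.
- holder_floor (a point): Centre of the floor inside that holder, 12 mm above the bench. A plastic funnel leads from the bore to a 20 mm nose seat, 10 mm deep. The screwdriver stands here on its nose, loosely upright, its body open to the hand from 80 mm above the bench up to its cap at 177 mm.
- hook (a point): Seat of the hook: top of a 6 mm rod at its low point, about 318 mm above the bench with the arm empty. z up; y runs along the rod to the arm's head (35 mm wide box, 86 mm away, 10 mm above to 74 mm below the seat). Towards -y the rod turns up to a tip 15 mm off, its top 12 mm above the seat. The eye goes over the tip moving along +y, hole along the rod, then down onto the seat.
- boom_head (a point): Upper pivot of the balancer arm's head, which carries the hook (100 mm along y and 3 mm below). The head hangs on a level-keeping parallelogram boom, 340 mm long, from a pillar 467 mm from the hook, on the left of the bench. The boom swings sideways about the pillar, held by friction (about 1 N at the hook moves it), and sinks under load. Axes as hook.
- head: The same head and hook as a body, same point. A spring lifts the boom to its upper stop when empty: at the hook about 1.5 N at the stop and 50 N/m more as it sinks. So the screwdriver comes to rest with the hook 25 to 52 mm below its empty height (seat at about 293 to 266 mm), by its true weight. Light damping, little friction: let go too high it drops, too low it springs up.
- bottle_mid (a point): Middle of a small clear bottle, 48 mm across and 85 mm tall, standing on the bench. Leave alone.
- brush: Small brush, 160 mm long, lying on the bench; origin under its middle, x along it. Leave alone.

How it is judged:
On the way, in this order (a step that is already met when the one before it is completed fails the run):
1. the screwdriver stands in the bench holder, on its floor, let go (z of driver_mid in the frame of holder_floor below 0.106 m and horizontal distance between driver_mid and holder_floor below 0.015 m and angle between driver_mid's own z axis and vertical below 0.15 rad and contact force between the fingers and driver below 0.02 N), for 0.2 s.
2. the eye is on the hook and the hook has sunk (more than 17 mm), the screwdriver still held (distance between driver_eye and hook below 0.015 m and height (world z) of hook below 0.301 m and contact force between the fingers and driver above 0.5 N), for 0.2 s.
At the end, for the whole second after the job is handed in: The screwdriver hangs by its eye on the hook (top of the eye's hole within 15 mm of the hook's seat), upright to 0.2 rad, let go and at rest (slower than 80 mm/s), and the hook has sunk under it by more than 17 mm (below 301 mm) and stands still (under 20 mm/s) (distance between driver_eye and hook below 0.015 m and contact force between the fingers and driver below 0.02 N and height (world z) of hook below 0.301 m and angle between driver_mid's own z axis and vertical below 0.2 rad and contact force between driver and head above 1.5 N and linear speed of head below 0.02 m/s and linear speed of driver below 0.08 m/s); the robot touches nothing.
It fails at once if the screwdriver let go on the hook before the arm carries it: it drops or springs up with the arm faster than 0.1 m/s (contact force between the fingers and driver below 0.02 N and distance between driver_eye and hook below 0.04 m and linear speed of head above 0.1 m/s).
It fails at once if the screwdriver dropped (falls free faster than 0.5 m/s) (contact force between the fingers and driver below 0.02 N and linear speed of driver above 0.5 m/s).
It fails at once if a neighbouring tool in the rack moved by more than 30 mm (distance of any of nutdriver_mid, torquedriver_mid from where it was at the start of the episode above 0.03 m).
It fails at once if the bottle or the brush moved by more than 30 mm (distance of any of bottle_mid, brush from where it was at the start of the episode above 0.03 m).
It also fails if it takes over 72 s, if anything falls off the work surface, if the arm or the gripper's body presses on something with over 40 N, if the wrist force passes 120 N, or if a joint passes its speed limit or range.

### The arm

A 7-joint arm with a two-finger parallel gripper is mounted at the origin on the work surface. World frame = base frame: x ahead of the robot, y to its left, z up, the work surface at z = 0. Lengths are in m, angles in rad, forces in N, time in s.
With the tool pointing down it reaches from about 0.4 to 0.85 m from the base axis. Payload 10.4 kg.
Tool frame: the origin (TCP) lies between the finger pads; the fingertips stand 17 mm ahead of it and the grasp point (between the pads) lies 2 mm behind it; z points along the fingers, y is the direction in which the jaws open and shut (so a half turn about z gives the same grasp; the last joint's range is limited). The gripper opens to 85 mm and grips with 20 to 120 N. Pads are 22 mm wide; open, the fingers measure 114 mm over their backs; the gripper's body (76 mm by 85 mm) begins 54 mm behind the grasp point. The pads swing forward as they close: fully open they stand 13 mm farther back than shut.
Start: joints at [-1.237, 0.332, -0.065, 1.46, 0.022, 1.35, -0.088], TCP at [0.218, 0.586, 0.248] pointing down, gripper open.
Joint ranges: [-2.6, 2.6], [-0.5, 2.12], [-1.47, 1.34], [0.16, 2.42], [-1.27, 4.41], [0.06, 2.06], [-2.6, 2.6]. Speed limits (rad/s): [2.22, 2.22, 2.79, 2.79, 3.14, 3.14, 3.14].

### API

Orientations are given as a unit quaternion [x, y, z, w].
In Python, from workcell import manip gives the robot as it stands.
- The arm moves only by the tool jog_arm, never from a script. Its argument "steps" is one flat list of numbers, 5 for each row, row after row: the finger opening in m, from 0 to 0.0854, then the shift along the tool's x, y, z in m, then the turn about the tool's z in rad. In form: [gripper, x, y, z, twist, gripper, x, y, z, twist, ...]. A call has exactly 10 rows; each row is the pose to reach, as a shift and turn from the pose commanded when the call began, along the tool's axes at that moment; what a row does not reach only later rows make up. A row lasts 1/10 s, in which the tool goes at most 50 mm and 8.59 degrees, less where a joint would pass 70% of its speed; a pose out of reach is approached as far as the arm can. A call with a gripper value outside its range is refused whole. The fingers move at their own pace and stop on an object; "grip_force" is the grip in N (left out, the last holds). Time passes only in rows, so rows that repeat a pose let the fingers close, or fill a call up. It gives the time, the measured TCP pose, the force and the opening at its end, in the units of the state.
- manip.get_obs(): the state, without advancing time (a new reading comes with each control period).
- manip.camera(name): name is "side" or "top" or "wrist"; returns (picture, depth): 420x560x3 uint8, red, green, blue; 420x560 float32, m along the optical axis (not along the pixel's ray), 0 where there is no reading.
- manip.calibration(name): a dict with "mtx" (3x3 intrinsics, pixels), "world_to_cam" (4x4, takes a point from world to camera coordinates). Camera axes: x right, y down, z forward; pixel columns grow to the right and rows downward; lengths in m; the calibration is good to about 2 mm. A picture is of the moment at which its call begins: read the wrist's pose just before it. calibration takes no time and is no camera call; for the wrist camera it gives the pose at the moment of the call.
- manip.hand_in(): hands the job in, once; it reports no verdict.
The state is a dict: "clock": time; "joint_pos": joint angles; "joint_velocities": joint speeds; "tau": joint torques, N m; "position": TCP position; "ee_rot": TCP orientation; "ft_force": force on the tool from outside, world axes, zero at the start; "torque": the same for the moment, N m; "grip_width": opening from 0.0 (shut) to 1.0 (fully open).
Only numpy, scipy, OpenCV 4.12 (cv2) and the standard library are available. Lean on these libraries where they do the work, as an engineer would, in place of code of your own. Each camera call takes 0.05 s, during which the arm holds its last target.

## Working session

There is one attempt and no reset: what is moved stays moved. The work goes in short steps, Python scripts to look and compute and a tool call to move; the robot and the scene stay as the last step left them, time stands still between calls to the robot, and variables do not carry over. Pictures are saved under pics/ and viewed, and the job is handed in when it is done.

Besides the shell and the picture viewer there is one more tool, called by a JSON object that holds its "method" and its "body". jog_arm: Moves the arm, as the interface text tells. Its arguments: {"type":"object","properties":{"steps":{"type":"array"},"grip_force":{"type":"number"}},"required":["steps"]}

```bash
mkdir -p pics; ls; python3 - <<'E'
from workcell import manip
import cv2,numpy as np
o=manip.get_obs();print({k:np.round(v,3).tolist() for k,v in o.items()})
for n in ["side","top","wrist"]:
    p,d=manip.camera(n);cv2.imwrite(f"pics/{n}0.png",p[:,:,::-1]);np.save(f"/tmp/{n}0.npy",d)
    np.save(f"/tmp/{n}0p.npy",p)
    c=manip.calibration(n);print(n,np.round(c["mtx"],1).tolist(),np.round(c["world_to_cam"],3).tolist())
    np.savez(f"/tmp/{n}0c.npz",**c)
E
```

```text
pics
{'clock': 0.0, 'joint_pos': [-1.237, 0.333, -0.065, 1.461, 0.022, 1.35, -0.088], 'joint_velocities': [0.0, 0.001, -0.001, -0.0, 0.001, 0.003, 0.001], 'tau': [0.0, -62.544, 0.049, -39.161, 0.016, 0.01, 0.0], 'position': [0.218, 0.585, 0.247], 'ee_rot': [0.177, 0.984, -0.001, -0.0], 'ft_force': [-0.75, -0.489, -0.198], 'torque': [-0.012, -0.035, 0.048], 'grip_width': 1.002}
side [[430.5, 0.0, 282.4], [0.0, 430.5, 218.1], [0.0, 0.0, 1.0]] [[0.678, -0.735, -0.012, -0.423], [-0.556, -0.503, -0.662, 0.466], [0.481, 0.456, -0.749, 0.91], [0.0, 0.0, 0.0, 1.0]]
top [[402.9, 0.0, 278.8], [0.0, 402.9, 203.4], [0.0, 0.0, 1.0]] [[0.014, -1.0, 0.012, -0.051], [-0.986, -0.016, -0.167, 0.633], [0.168, -0.01, -0.986, 0.997], [0.0, 0.0, 0.0, 1.0]]
wrist [[335.0, 0.0, 285.3], [0.0, 335.0, 208.0], [0.0, 0.0, 1.0]] [[0.35, 0.937, -0.001, -0.625], [0.894, -0.334, 0.298, -0.037], [0.279, -0.105, -0.954, 0.38], [0.0, 0.0, 0.0, 1.0]]
```

View pics/side0.png

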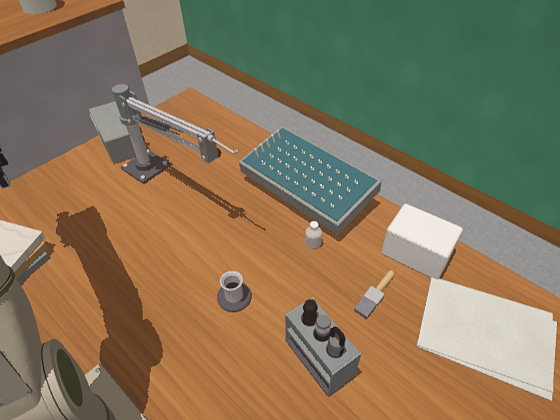

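View pics/top0.png

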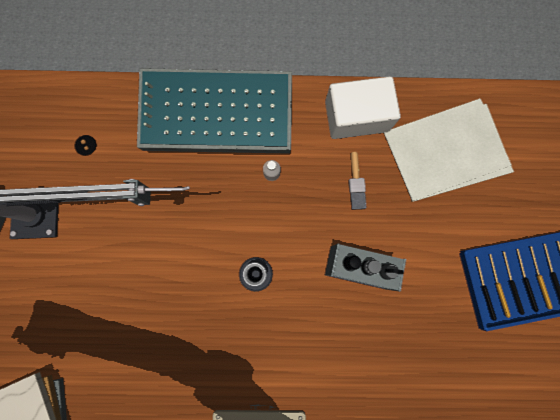

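View pics/wrist0.png

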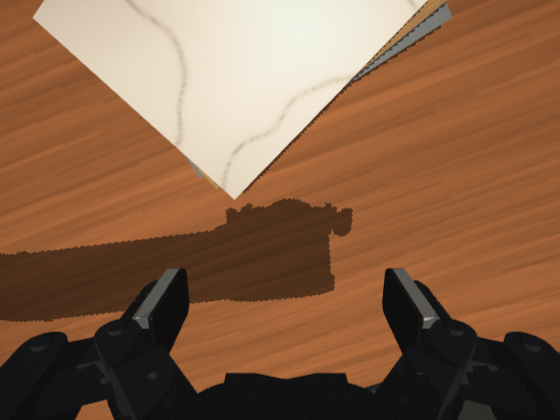

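```bash
cat > h.py <<'E'
import numpy as np,cv2
class V:
    def __init__(s,tag,n=None):
        c=np.load(f"/tmp/{tag}c.npz");s.K=c["mtx"];s.T=c["world_to_cam"];s.d=np.load(f"/tmp/{tag}.npy");s.p=np.load(f"/tmp/{tag}p.npy")
    def ray(s,u,v):
        R=s.T[:3,:3];t=s.T[:3,3];o=-R.T@t
        return o,R.T@np.linalg.solve(s.K,[u,v,1.])
    def plane(s,u,v,z):
        o,r=s.ray(u,v);return o+r*(z-o[2])/r[2]
    def pt(s,u,v):
        o,r=s.ray(u,v);return o+r*s.d[int(v),int(u)]
    def cloud(s):
        v,u=np.mgrid[:420,:560];R=s.T[:3,:3];t=s.T[:3,3]
        c=np.stack([(u-s.K[0,2])/s.K[0,0],(v-s.K[1,2])/s.K[1,1],np.ones_like(u)],-1)*s.d[...,None]
        return (c-t)@R
    def proj(s,P):
        c=s.T[:3,:3]@np.array(P)+s.T[:3,3];q=s.K@c;return q[:2]/q[2]
def grab(n,tag):
    from workcell import manip
    c=manip.calibration(n);p,d=manip.camera(n)
    np.save(f"/tmp/{tag}.npy",d);np.save(f"/tmp/{tag}p.npy",p);np.savez(f"/tmp/{tag}c.npz",**c)
    cv2.imwrite(f"pics/{tag}.png",p[:,:,::-1]);return V(tag)
def crop(v,name,u0,u1,w0,w1,f):
    im=v.p[w0:w1,u0:u1,::-1];cv2.imwrite(f"pics/{name}.png",cv2.resize(im,None,fx=f,fy=f,interpolation=cv2.INTER_CUBIC))
E
python3 - <<'E'
from h import *
t=V("top0");s=V("side0")
crop(t,"t_rack",310,430,230,300,6);crop(s,"s_rack",275,375,285,400,5);crop(t,"t_hook",110,230,160,220,6);crop(s,"s_hook",180,260,110,180,7);crop(s,"s_hold",205,265,260,320,8)
C=t.cloud()
# rack top
m=(abs(C[...,2]-.13)<.006);v,u=np.nonzero(m[235:300,320:415]);P=C[235:300,320:415][v,u];print(len(P),P.mean(0))
r=cv2.minAreaRect((P[:,:2]*1000).astype(np.float32));print(r)
# holder
sub=C[255:292,235:275];m=abs(sub[...,2]-.08)<.006;P=sub[m];print(len(P),P.mean(0),cv2.minEnclosingCircle((P[:,:2]*1000).astype(np.float32)))
for n,(u,v) in dict(b=(272,168),).items(): print(n,t.pt(u,v))
E
```

```text
1528 [ 0.4724309  -0.24962763  0.13098044]
((473.2351379394531, -253.3602294921875), (166.453857421875, 77.58332824707031), 77.70428466796875)
193 [0.45221451 0.01824071 0.07939486] ((452.6470947265625, 18.086048126220703), 28.35989761352539)
b [ 0.72021235 -0.02228076  0.08730037]
```

```bash
python3 - <<'E'
import cv2,numpy as np
a=[cv2.imread(f"pics/{n}.png") for n in ["t_rack","s_hook"]]
b=[cv2.imread(f"pics/{n}.png") for n in ["t_hook","s_rack"]]
c=np.zeros((600,800,3),np.uint8)
for n,i in [("t_rack",0),("t_hook",1),("s_rack",2),("s_hook",3)]:
    im=cv2.imread(f"pics/{n}.png");print(n,im.shape)
E
```

```text
t_rack (420, 720, 3)
t_hook (360, 720, 3)
s_rack (575, 500, 3)
s_hook (490, 560, 3)
```

View pics/t_rack.png

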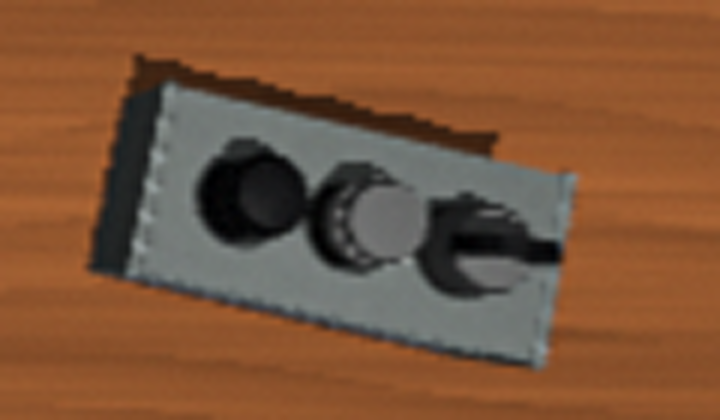

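View pics/s_rack.png

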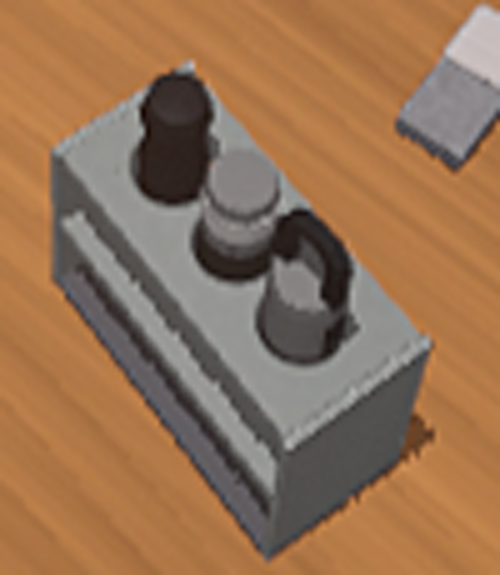

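View pics/t_hook.png

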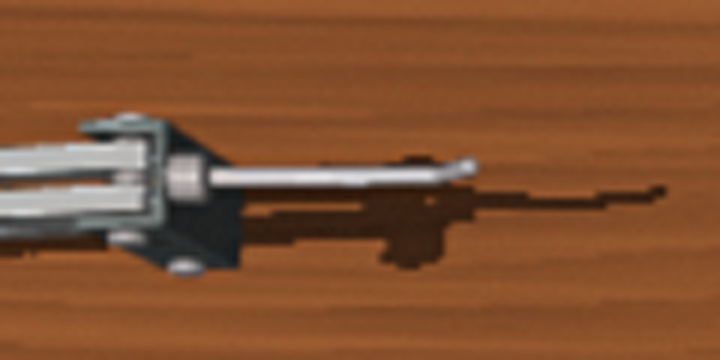

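View pics/s_hook.png

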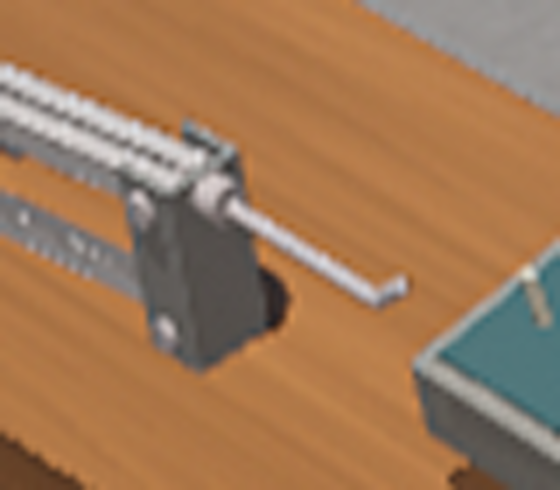

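```bash
python3 - <<'E'
from h import *
np.set_printoptions(precision=4,suppress=True)
t=V("top0");s=V("side0");w=V("wrist0")
o=-w.T[:3,:3].T@w.T[:3,3];print("wristcam",o)
C=t.cloud()
# rod region
sub=C[180:200,135:200];m=sub[...,2]>.25
for u in range(135,200,3):
    col=C[180:200,u];k=col[...,2]>.25
    if k.any(): print(u,k.sum(),col[k].mean(0),np.nonzero(k)[0].mean()+180)
S=s.cloud()
print("side")
for u in range(208,242,2):
    col=S[130:165,u];k=(col[...,2]>.2)
    if k.any(): print(u,k.sum(),col[k].mean(0),np.nonzero(k)[0].mean()+130)
print("driver")
for nm,X,(a,b,c,d) in [("t",C,(240,300,320,415)),("s",S,(285,400,275,375))]:
    P=X[a:b,c:d].reshape(-1,3);P=P[(P[:,2]>.14)]
    rel=P[:,:2]-[.4732,-.2534];yy=rel@[.213,.977];xx=rel@[.977,-.213]
    for lo,hi in [(.14,.16),(.165,.18),(.18,.22)]:
        k=(yy<-.022)&(P[:,2]>lo)&(P[:,2]<hi)
        q=np.c_[xx,yy,P[:,2]][k]; print(nm,lo,k.sum(),q.mean(0),q.min(0),q.max(0))
        if lo==.18: print(cv2.fitLine((q[:,:2]*1000).astype(np.float32),cv2.DIST_L2,0,.01,.01).ravel())
    k=(P[:,2]>.18)&(yy>-.022);print(np.c_[xx,yy,P[:,2]][k][:3])
E
```

```text
wristcam [0.1457 0.6131 0.3731]
135 20 [0.6104 0.2381 0.3272] 189.5
138 19 [0.6106 0.2341 0.322 ] 190.0
141 17 [0.6101 0.2308 0.3144] 191.0
144 15 [0.61   0.2279 0.3048] 192.0
147 13 [0.6132 0.2306 0.2779] 193.0
150 3 [0.6131 0.2115 0.3209] 189.0
153 4 [0.5744 0.1465 0.513 ] 190.75
156 3 [0.6135 0.2002 0.3199] 189.0
159 3 [0.6137 0.1945 0.3194] 189.0
162 3 [0.6137 0.1886 0.3198] 189.0
165 3 [0.6142 0.1833 0.318 ] 189.0
168 4 [0.5749 0.1249 0.5125] 191.0
171 3 [0.614  0.1712 0.3198] 189.0
174 4 [0.5753 0.1164 0.5114] 189.75
177 3 [0.5628 0.0959 0.5766] 189.0
180 3 [0.6148 0.1543 0.3175] 189.0
183 4 [0.6154 0.1479 0.32  ] 188.5
186 3 [0.6149 0.1405 0.3275] 188.0
189 1 [0.6168 0.1347 0.3282] 187.0
side
208 34 [0.6042 0.2338 0.2927] 146.5
210 33 [0.6088 0.2314 0.2928] 146.0
212 31 [0.6138 0.23   0.2904] 146.0
214 27 [0.6194 0.2293 0.2875] 146.0
216 17 [0.6228 0.228  0.2738] 149.8235294117647
218 3 [0.6104 0.1979 0.3197] 143.0
220 3 [0.6121 0.1927 0.3184] 144.0
222 2 [0.6107 0.1836 0.3195] 145.5
224 3 [0.6114 0.1774 0.3178] 147.0
226 3 [0.6132 0.1725 0.3163] 148.0
228 4 [0.4874 0.0017 0.4
[... 268 characters left out ...]
0.0267  0.1597]
t 0.165 119 [-0.0018 -0.0413  0.173 ] [-0.0164 -0.0567  0.165 ] [ 0.0157 -0.0273  0.1785]
t 0.18 70 [-0.0009 -0.0396  0.2076] [-0.0056 -0.0588  0.1839] [ 0.0053 -0.0263  0.2153]
[  0.1248  -0.9922  -0.9331 -39.6395]
[[-0.0621  0.2138  1.0896]
 [-0.0621  0.2138  1.0896]
 [-0.0621  0.2138  1.0896]]
s 0.14 72 [-0.0096 -0.0558  0.1509] [-0.0174 -0.0653  0.1407] [ 0.0065 -0.0377  0.16  ]
s 0.165 148 [-0.0053 -0.0483  0.1718] [-0.0161 -0.0636  0.165 ] [ 0.0083 -0.0321  0.1799]
s 0.18 140 [-0.0016 -0.0486  0.2015] [-0.0063 -0.0641  0.18  ] [ 0.0054 -0.03    0.2153]
[  0.1596  -0.9872  -1.5681 -48.5987]
[[ 0.0067  0.0514  0.1896]
 [-0.0005  0.0524  0.1912]
 [ 0.0015  0.0516  0.1904]]
```

```bash
cat >> h.py <<'E'
def go(*targets):
    "targets (x,y,z,phi_deg): prints tool shifts from current pose"
    from workcell import manip
    from scipy.spatial.transform import Rotation as Ro
    o=manip.get_obs();p=np.array(o["position"]);R=Ro.from_quat(o["ee_rot"]).as_matrix()
    ph=np.degrees(np.arctan2(R[1,1],R[0,1]))
    print("clk %.2f"%o["clock"],"p",np.round(p,4),"phi %.2f"%ph,"tilt",np.round(R[:2,2],4),"f",np.round(o["ft_force"],2),"g",np.round(o["grip_width"],3),"q",np.round(o["joint_pos"],2))
    for t in targets:
        d=R.T@(np.array(t[:3])-p);print(np.round(d,4),"twist %.3f"%-np.radians(t[3]-ph))
E
python3 - <<'E'
from h import *
np.set_printoptions(precision=4,suppress=True)
go((.42,.1,.33,-5.5),(.463,-.296,.33,-5.5))
S=V("side0").cloud();T=V("top0").cloud()
for y in np.arange(.22,.62,.04):
    for X in (S,T):
        k=(abs(X[...,1]-y)<.02)&(X[...,2]>.2)&(abs(X[...,0]-.6)<.08);
        if k.any(): print(round(y,2),np.percentile(X[k],[2,98],axis=0).ravel())
E
```

```text
clk 0.15 p [0.2182 0.5854 0.2477] phi 69.56 tilt [-0.0003 -0.001 ] f [ 0.92  0.03 -0.18] g 0.999 q [-1.24  0.33 -0.06  1.46  0.02  1.35 -0.09]
[-0.3586 -0.3844 -0.0819] twist 1.310
[-0.5372 -0.7405 -0.0815] twist 1.310
0.22 [0.5928 0.2103 0.246  0.6275 0.2384 0.3274]
0.22 [0.5949 0.2041 0.2505 0.6287 0.2387 0.33  ]
0.26 [0.59   0.2403 0.2476 0.6262 0.2791 0.3269]
0.26 [0.5914 0.2412 0.2603 0.6289 0.2786 0.3297]
0.3 [0.5968 0.281  0.244  0.6195 0.3189 0.3173]
0.3 [0.5985 0.2813 0.2473 0.6205 0.3189 0.3215]
0.34 [0.5949 0.3211 0.2382 0.6174 0.3589 0.313 ]
0.34 [0.5968 0.3212 0.2468 0.6189 0.3593 0.3162]
0.38 [0.5938 0.361  0.2338 0.6161 0.3991 0.3084]
0.38 [0.5954 0.3609 0.2407 0.6175 0.3983 0.3113]
0.42 [0.5919 0.4009 0.2298 0.6152 0.4395 0.3031]
0.42 [0.5937 0.4005 0.234  0.6172 0.4392 0.3064]
0.46 [0.5902 0.4405 0.2245 0.6132 0.4781 0.2993]
0.46 [0.5926 0.4404 0.2512 0.6159 0.4793 0.3017]
0.5 [0.5889 0.481  0.2194 0.6114 0.5192 0.2941]
0.5 [0.5909 0.4807 0.2428 0.6141 0.5192 0.2962]
0.54 [0.5872 0.521  0.215  0.6109 0.5577 0.289 ]
0.54 [0.5902 0.5202 0.2288 0.6116 0.5566 0.2904]
0.58 [0.576  0.5628 0.2048 0.6158 0.5987 0.3065]
```

{"method": "jog_arm", "body": {"steps": [0.0854,-0.36,-0.385,-0.082,1.31,0.0854,-0.36,-0.385,-0.082,1.31,0.0854,-0.36,-0.385,-0.082,1.31,0.0854,-0.36,-0.385,-0.082,1.31,0.0854,-0.36,-0.385,-0.082,1.31,0.0854,-0.36,-0.385,-0.082,1.31,0.0854,-0.36,-0.385,-0.082,1.31,0.0854,-0.36,-0.385,-0.082,1.31,0.0854,-0.36,-0.385,-0.082,1.31,0.0854,-0.36,-0.385,-0.082,1.31]}}

```text
clock: 1.15
position: [0.4087, 0.1275, 0.3255]
ee_rot: [0.742, 0.671, 0.0, -0.0]
ft_force: [1.5, -0.3, -0.2]
grip_width: 0.999
```

```bash
python3 -c "
from h import *
go((.463,-.296,.33,-5.5))"
```

```text
clk 1.15 p [0.4087 0.1275 0.3255] phi -5.74 tilt [0.0001 0.0006] f [ 1.5  -0.27 -0.22] g 0.999 q [-0.82 -0.17  0.36  1.83  0.06  1.47 -0.57]
[-0.416   0.0964 -0.0048] twist -0.004
```

{"method": "jog_arm", "body": {"steps": [0.05,-0.41,0.09,-0.005,0,0.05,-0.41,0.09,-0.005,0,0.05,-0.41,0.09,-0.005,0,0.05,-0.41,0.09,-0.005,0,0.05,-0.41,0.09,-0.005,0,0.05,-0.41,0.09,-0.005,0,0.05,-0.41,0.09,-0.005,0,0.05,-0.41,0.09,-0.005,0,0.05,-0.41,0.09,-0.005,0,0.05,-0.41,0.09,-0.005,0]}}

```text
clock: 2.15
position: [0.4577, -0.2902, 0.3298]
ee_rot: [0.742, 0.67, -0.001, 0.0]
ft_force: [0.1, 0.1, -0.7]
grip_width: 0.586
```

```bash
python3 - <<'E'
from h import *
w=grab("wrist","w1")
go((.463,-.296,.33,-5.5))
P=w.cloud();
np.set_printoptions(precision=4,suppress=True)
print(-w.T[:3,:3].T@w.T[:3,3])
E
```

```text
clk 2.20 p [ 0.4581 -0.2883  0.3297] phi -5.68 tilt [-0.0017 -0.0011] f [-0.21  0.45  0.17] g 0.585 q [-0.44  0.15  1.03  1.59 -0.13  1.47  0.51]
[-0.0072  0.0056 -0.0003] twist -0.003
[ 0.4649 -0.2129  0.455 ]
```

View pics/w1.png

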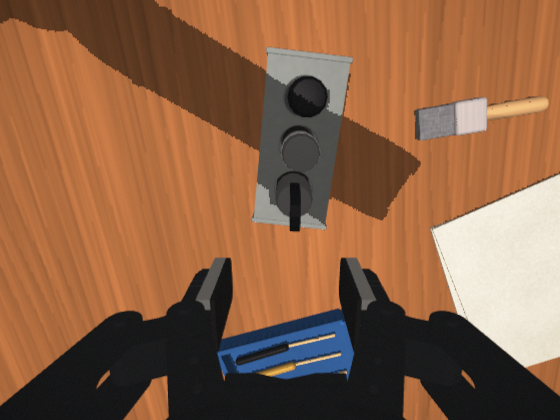

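```bash
python3 - <<'E'
from h import *
np.set_printoptions(precision=4,suppress=True)
w=V("w1");P=w.cloud()[160:240,260:320].reshape(-1,3)
k=(P[:,2]>.185)&(P[:,1]<-.26)&(P[:,2]<.23);q=P[k];print(k.sum(),q.mean(0),q.min(0),q.max(0))
k2=k&(P[:,2]>.208);q=P[k2];print(q.mean(0),np.percentile(q,[3,97],axis=0));print(cv2.fitLine((q[:,:2]*1000).astype(np.float32),cv2.DIST_L2,0,.01,.01).ravel())
print(P[(P[:,2]>.15)&(P[:,2]<.178)].mean(0))
q=P[(abs(P[:,2]-.173)<.003)];print(q.min(0),q.max(0))
E
```

```text
640 [ 0.4658 -0.2845  0.2024] [ 0.4579 -0.3109  0.185 ] [ 0.4841 -0.26    0.2144]
[ 0.4632 -0.2952  0.2115] [[ 0.459  -0.3065  0.2084]
 [ 0.4674 -0.2853  0.2136]]
[   0.1251    0.9921  463.241  -295.2259]
[ 0.4628 -0.2914  0.1695]
[ 0.4475 -0.3094  0.17  ] [ 0.4784 -0.2605  0.1759]
```

{"method": "jog_arm", "body": {"steps": [0.045,-0.007,0.0055,0.03,0.015,0.045,-0.007,0.0055,0.06,0.015,0.045,-0.007,0.0055,0.09,0.015,0.045,-0.007,0.0055,0.115,0.015,0.045,-0.007,0.0055,0.13,0.015,0.045,-0.007,0.0055,0.137,0.015,0.045,-0.007,0.0055,0.137,0.015,0.045,-0.007,0.0055,0.137,0.015,0.045,-0.007,0.0055,0.137,0.015,0.045,-0.007,0.0055,0.137,0.015]}}

```text
clock: 3.2
position: [0.4639, -0.2947, 0.1939]
ee_rot: [0.745, 0.667, 0.0, 0.0]
ft_force: [0.3, 0.3, 0.3]
grip_width: 0.528
```

```bash
python3 - <<'E'
from h import *
go((.463,-.2955,.192,-6.5))
w=grab("wrist","w2")
E
```

```text
clk 3.20 p [ 0.4639 -0.2947  0.1939] phi -6.36 tilt [ 0.0012 -0.0001] f [0.34 0.3  0.29] g 0.528 q [-0.35  0.3   0.99  1.78 -0.27  1.21  0.6 ]
[-0.0009 -0.0008  0.0019] twist 0.003
```

View pics/w2.png

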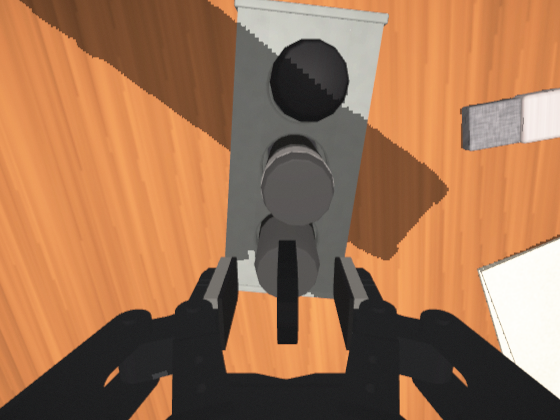

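{"method": "jog_arm", "body": {"grip_force": 50, "steps": [0.02,0,-0.001,0.001,0,0.0,0,-0.001,0.001,0,0.0,0,-0.001,0.001,0,0.0,0,-0.001,0.001,0,0.0,0,-0.001,0.001,0,0.0,0,-0.001,0.001,0,0.0,0,-0.001,0.001,0,0.0,0,-0.001,0.001,0,0.0,0,-0.001,0.001,0,0.0,0,-0.001,0.001,0]}}

```text
clock: 4.25
position: [0.4626, -0.2945, 0.1922]
ee_rot: [0.745, 0.667, 0.0, 0.0]
ft_force: [1.3, -0.7, 1.6]
grip_width: 0.087
```

{"method": "jog_arm", "body": {"steps": [0,0,-0.001,-0.005,0,0,0,-0.001,-0.015,0,0,0,-0.001,-0.03,0,0,0,-0.001,-0.05,0,0,0,-0.001,-0.07,0,0,0,-0.001,-0.09,0,0,0,-0.001,-0.11,0,0,0,-0.001,-0.13,0,0,0,-0.001,-0.145,0,0,0,-0.001,-0.15,0]}}

```text
clock: 5.25
position: [0.4611, -0.295, 0.3444]
ee_rot: [0.746, 0.666, 0.0, 0.001]
ft_force: [-0.3, 0.2, -3.4]
grip_width: 0.085
```

```bash
python3 - <<'E'
from h import *
w=grab("side","s3")
go((.4525,.018,.345,-87.5),(.4525,.018,.345,92.5))
E
```

```text
clk 5.30 p [ 0.4612 -0.2949  0.344 ] phi -6.40 tilt [ 0.0012 -0.0003] f [-0.41  0.45 -3.26] g 0.086 q [-0.42  0.17  1.05  1.55 -0.15  1.5   0.52]
[ 0.31   -0.0435 -0.0011] twist 1.415
[ 0.31   -0.0435 -0.0011] twist -1.726
```

View pics/s3.png

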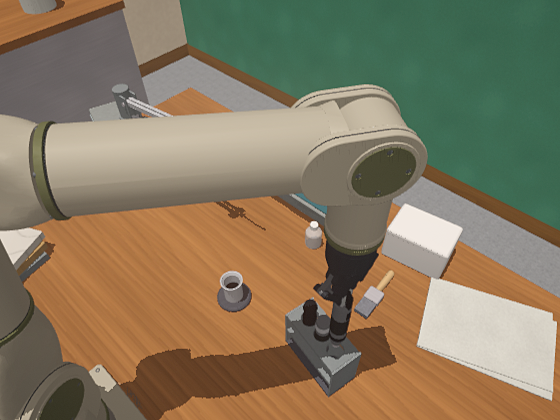

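{"method": "jog_arm", "body": {"steps": [0,0.015,-0.002,-0.001,0.1,0,0.045,-0.006,-0.001,0.24,0,0.08,-0.011,-0.001,0.38,0,0.12,-0.017,-0.001,0.52,0,0.16,-0.022,-0.001,0.66,0,0.2,-0.028,-0.001,0.8,0,0.24,-0.034,-0.001,0.94,0,0.275,-0.039,-0.001,1.08,0,0.3,-0.042,-0.001,1.22,0,0.31,-0.0435,-0.001,1.36]}}

```text
clock: 6.3
position: [0.4516, 0.0225, 0.3423]
ee_rot: [0.993, 0.114, -0.001, -0.0]
ft_force: [-0.0, 0.1, -3.4]
grip_width: 0.088
```

{"method": "jog_arm", "body": {"steps": [0,0,0,0,0.05,0,0,0,0,0.05,0,0,0,0,0.05,0,0,0,0,0.05,0,0,0,0,0.05,0,0,0,0,0.05,0,0,0,0,0.05,0,0,0,0,0.05,0,0,0,0,0.05,0,0,0,0,0.05]}}

```text
clock: 7.3
position: [0.4526, 0.0186, 0.3431]
ee_rot: [0.996, 0.09, -0.0, -0.0]
ft_force: [0.1, 0.5, -3.6]
grip_width: 0.086
```

```bash
python3 - <<'E'
from h import *
w=grab("wrist","w4");w=grab("side","s4")
crop(w,"s4c",150,350,120,320,4)
go((.4525,.018,.197,-87.5))
E
```

```text
clk 7.40 p [0.4526 0.0186 0.3431] phi -79.72 tilt [-0.      0.0002] f [-0.41  0.06 -4.19] g 0.089 q [-0.79 -0.15  0.59  1.76  0.08  1.51 -1.6 ]
[-0.0002  0.0006  0.1461] twist 0.136
```

View pics/w4.png

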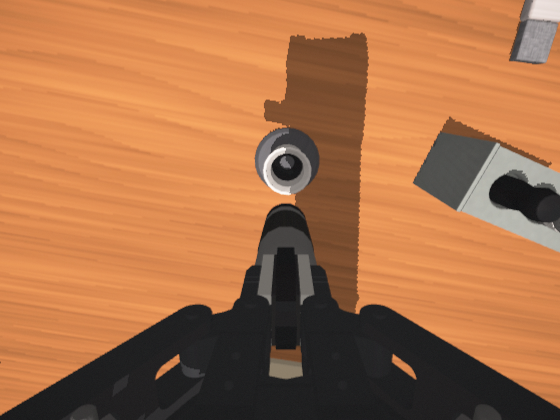

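View pics/s4.png

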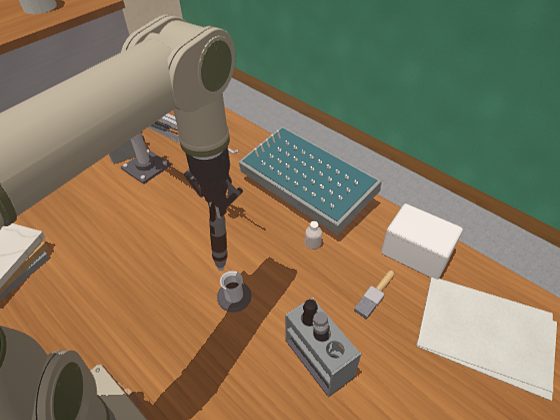

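```bash
python3 - <<'E'
from h import *
np.set_printoptions(precision=4,suppress=True)
s=V("s4");w=V("w4")
print(s.proj([.4526,.0186,.159]),s.proj([.4526,.0186,.299]))
C=w.cloud();m=abs(C[...,2]-.08)<.004;m[:130]=0;m[200:]=0;m[:,:240]=0;m[:,340:]=0
P=C[m];print(len(P),cv2.minEnclosingCircle((P[:,:2]*1000).astype(np.float32)))
# driver body points in wrist: per height mid
for X,n,(a,b,c,d) in [(C,"w",(200,260,250,330)),(s.cloud(),"s",(200,275,195,245))]:
    Q=X[a:b,c:d].reshape(-1,3)
    for z in [.165,.18,.2,.22,.24,.26,.28]:
        q=Q[(abs(Q[:,2]-z)<.005)&(abs(Q[:,0]-.4526)<.04)&(abs(Q[:,1]-.0186)<.05)]
        if len(q)>5: print(n,z,len(q),q.min(0)[:2],q.max(0)[:2])
E
```

```text
[226.8657 260.602 ] [219.7201 221.7022]
645 ((452.02716064453125, 18.133007049560547), 28.44591522216797)
w 0.2 26 [0.4388 0.0044] [0.4497 0.0321]
w 0.22 85 [0.4357 0.0033] [0.4517 0.0334]
w 0.24 114 [0.4389 0.0021] [0.4543 0.034 ]
w 0.26 143 [0.4397 0.0027] [0.4568 0.0346]
w 0.28 264 [0.4403 0.0015] [0.4586 0.0348]
s 0.165 17 [0.4196 0.0042] [0.4291 0.0171]
s 0.18 21 [0.418  0.0003] [0.4358 0.0169]
s 0.2 33 [ 0.4149 -0.004 ] [0.4447 0.0188]
s 0.22 52 [ 0.4162 -0.0039] [0.4437 0.0205]
s 0.24 48 [ 0.4182 -0.0036] [0.4466 0.0224]
s 0.26 56 [ 0.4193 -0.0039] [0.4515 0.0207]
s 0.28 55 [ 0.4232 -0.0032] [0.4501 0.0227]
```

```bash
python3 - <<'E'
from h import *
s=V("s4");crop(s,"s4c",190,250,190,310,6)
E
```

```text
(no output)
```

View pics/s4c.png

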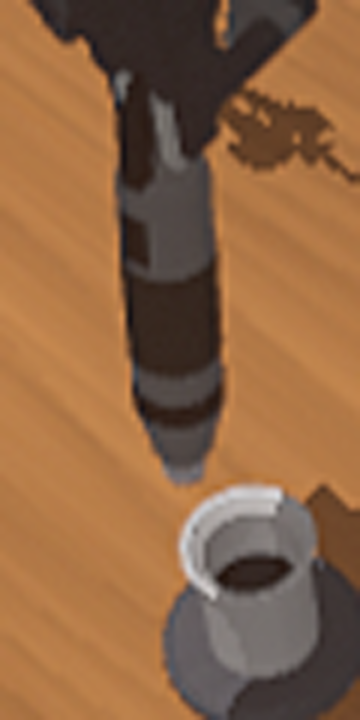

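```bash
python3 - <<'E'
from h import *
np.set_printoptions(precision=4,suppress=True)
s=V("s4");w=V("w4")
for (u,v) in [(220.5,269)]: 
  for z in (.157,.159,.162): print(s.plane(u,v,z))
E
```

```text
[0.4272 0.013  0.157 ]
[0.4264 0.0118 0.159 ]
[0.4252 0.01   0.162 ]
```

{"method": "jog_arm", "body": {"grip_force": 35, "steps": [0,0.01,0.0015,0,0.06,0,0.0215,0.0033,0,0.13,0,0.0215,0.0033,0,0.13,0,0.0215,0.0033,0.015,0.13,0,0.0215,0.0033,0.03,0.13,0,0.0215,0.0033,0.045,0.13,0,0.0215,0.0033,0.055,0.13,0,0.0215,0.0033,0.06,0.13,0,0.0215,0.0033,0.06,0.13,0,0.0215,0.0033,0.06,0.13]}}

```text
clock: 8.4
position: [0.4746, 0.0191, 0.2837]
ee_rot: [1.0, 0.025, 0.0, -0.0]
ft_force: [-0.6, 0.7, -3.4]
grip_width: 0.084
```

```bash
python3 - <<'E'
from h import *
s=grab("side","s5");crop(s,"s5c",190,260,220,310,6)
go((.4522,.0182,.197,-87.5))
E
```

```text
clk 8.45 p [0.4747 0.0192 0.2838] phi -87.16 tilt [0.0009 0.0005] f [ 0.39  0.12 -3.86] g 0.084 q [-0.77 -0.06  0.62  1.81  0.03  1.37 -1.68]
[-0.0226 -0.0001  0.0868] twist 0.006
```

View pics/s5c.png

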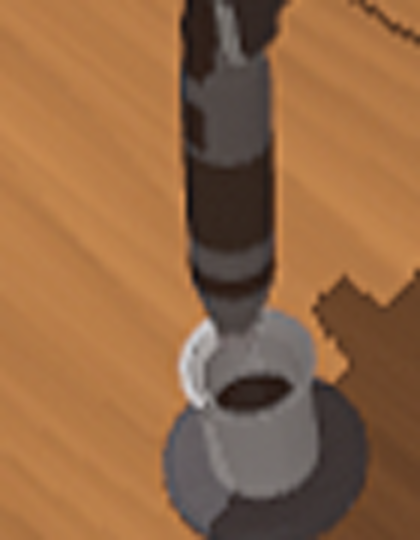

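```bash
python3 - <<'E'
from h import *
s=V("s5");np.set_printoptions(precision=4,suppress=True)
print(s.proj([.4522,.0182,.101]),s.plane(228.8,273.5,.101),s.proj([.4522,.0182,.08]))
E
```

```text
[229.4022 274.655 ] [0.4535 0.0218 0.101 ] [230.2739 279.3964]
```

{"method": "jog_arm", "body": {"steps": [0,0,0,0.015,0,0,0,0,0.03,0,0,-0.004,0,0.04,0,0,-0.009,0,0.047,0,0,-0.014,0,0.053,0,0,-0.018,0,0.058,0,0,-0.021,0,0.062,0,0,-0.0226,0,0.066,0,0,-0.0226,0,0.07,0,0,-0.0226,0,0.07,0]}}

```text
clock: 9.45
position: [0.4514, 0.018, 0.2124]
ee_rot: [1.0, 0.025, -0.001, 0.0]
ft_force: [2.7, -0.2, -4.8]
grip_width: 0.089
```

```bash
python3 - <<'E'
from h import *
s=grab("side","s6");crop(s,"s6c",190,260,220,310,6)
go((.4522,.0182,.196,-87.5))
E
```

```text
clk 9.50 p [0.4514 0.018  0.2125] phi -87.17 tilt [-0.0014 -0.0002] f [ 4.04 -0.43 -5.88] g 0.086 q [-0.77 -0.07  0.62  1.97  0.04  1.23 -1.69]
[ 0.0009 -0.0001  0.0165] twist 0.006
```

View pics/s6c.png

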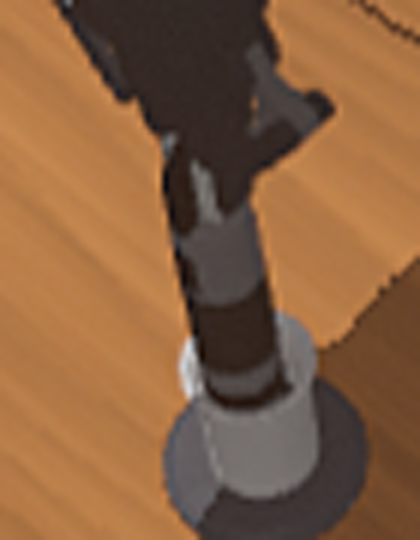

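{"method": "jog_arm", "body": {"steps": [0,0.001,0,0.003,0,0,0.001,0,0.006,0,0,0.001,0,0.009,0,0,0.001,0,0.011,0,0,0.001,0,0.013,0,0,0.001,0,0.0145,0,0,0.001,0,0.0155,0,0,0.001,0,0.0155,0,0,0.001,0,0.0155,0,0,0.001,0,0.0155,0]}}

```text
clock: 10.5
position: [0.4529, 0.0181, 0.1977]
ee_rot: [1.0, 0.025, 0.0, -0.0]
ft_force: [2.0, -0.5, -1.4]
grip_width: 0.087
```

```bash
python3 - <<'E'
from h import *
s=grab("side","s7");crop(s,"s7c",190,260,220,310,6)
go((.4522,.0182,.195,-87.5))
E
```

```text
clk 10.55 p [0.4529 0.0181 0.1977] phi -87.17 tilt [0.0001 0.0003] f [ 2.52 -0.34 -2.82] g 0.089 q [-0.77 -0.05  0.62  1.99  0.03  1.19 -1.68]
[-0.0006 -0.0002  0.0027] twist 0.006
```

View pics/s7c.png

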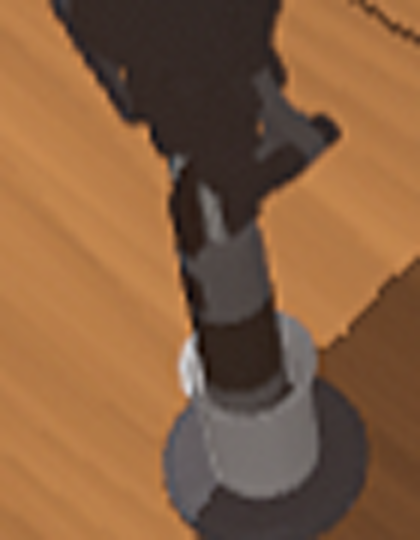

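{"method": "jog_arm", "body": {"steps": [0,0,0,0.0005,0,0,0,0,0.001,0,0,0,0,0.0015,0,0,0,0,0.002,0,0,0,0,0.0025,0,0,0,0,0.003,0,0,0,0,0.0035,0,0,0,0,0.0035,0,0,0,0,0.0035,0,0,0,0,0.0035,0]}}

```text
clock: 11.55
position: [0.4542, 0.0183, 0.1961]
ee_rot: [1.0, 0.025, 0.002, -0.001]
ft_force: [1.1, -1.4, 18.0]
grip_width: 0.083
```

{"method": "jog_arm", "body": {"steps": [0,0,0,-0.001,0,0,-0.001,0,-0.0013,0,0.01,-0.001,0,-0.0013,0,0.02,-0.001,0,-0.0013,0,0.03,-0.001,0,-0.0013,0,0.04,-0.001,0,-0.0013,0,0.05,-0.001,0,-0.0013,0,0.05,-0.001,0,-0.0013,0,0.05,-0.001,0,-0.0013,0,0.05,-0.001,0,-0.0013,0]}}

```text
clock: 12.55
position: [0.4518, 0.0181, 0.1954]
ee_rot: [1.0, 0.025, -0.0, -0.0]
ft_force: [-0.4, -0.3, -0.7]
grip_width: 0.586
```

```bash
python3 - <<'E'
from h import *
s=grab("side","s8");crop(s,"s8c",190,260,220,310,6)
w=grab("wrist","w8")
go((.4522,.0182,.27,2.5))
E
```

```text
clk 12.65 p [0.4518 0.018  0.1954] phi -87.17 tilt [-0.0001  0.0003] f [ 1.1   0.35 -0.06] g 0.587 q [-0.77 -0.05  0.62  1.99  0.03  1.19 -1.68]
[ 0.0004 -0.0002 -0.0746] twist -1.565
```

View pics/s8c.png

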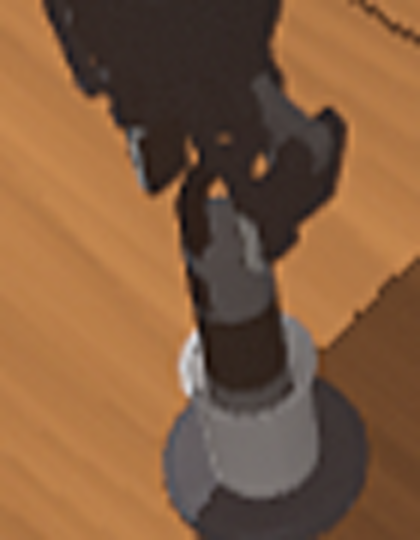

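View pics/w8.png

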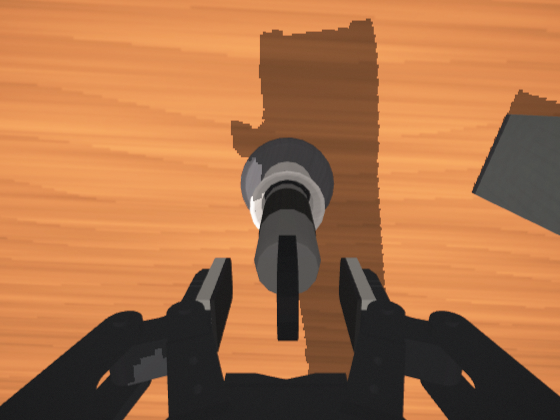

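{"method": "jog_arm", "body": {"steps": [0.07,0,0,-0.02,0,0.07,0,0,-0.05,0,0.07,0,0,-0.085,0,0.07,0,0,-0.1,-0.15,0.07,0,0,-0.1,-0.3,0.07,0,0,-0.1,-0.45,0.07,0,0,-0.1,-0.6,0.07,0,0,-0.1,-0.75,0.07,0,0,-0.1,-0.9,0.07,0,0,-0.1,-1.05]}}

```text
clock: 13.65
position: [0.4518, 0.018, 0.2954]
ee_rot: [0.851, 0.525, 0.0, -0.0]
ft_force: [0.2, 0.6, -0.3]
grip_width: 0.814
```

{"method": "jog_arm", "body": {"steps": [0.07,0,0,0,-0.15,0.07,0,0,0,-0.3,0.07,0,0,0,-0.45,0.07,0,0,0,-0.515,0.07,0,0,0,-0.515,0.07,0,0,0,-0.515,0.07,0,0,0,-0.515,0.07,0,0,0,-0.515,0.07,0,0,0,-0.515,0.07,0,0,0,-0.515]}}

```text
clock: 14.65
position: [0.4518, 0.018, 0.2955]
ee_rot: [0.692, 0.722, 0.0, -0.0]
ft_force: [0.0, -0.8, -0.1]
grip_width: 0.818
```

```bash
python3 - <<'E'
from h import *
np.set_printoptions(precision=4,suppress=True)
go((.4522,.0182,.168,2.5))
w=grab("wrist","w9");s=grab("side","s9");crop(s,"s9c",190,260,210,310,6)
for v,(a,b,c,d) in [(w,(100,400,200,380)),(s,(200,300,200,260)),]:
    P=v.cloud()[a:b,c:d].reshape(-1,3);P=P[(abs(P[:,0]-.4522)<.04)&(abs(P[:,1]-.018)<.04)]
    for lo,hi in [(.1,.12),(.12,.14),(.14,.16),(.174,.182),(.19,.205),(.213,.225)]:
        q=P[(P[:,2]>lo)&(P[:,2]<hi)]
        if len(q)>5: print(lo,len(q),q.mean(0),q.min(0)[:2],q.max(0)[:2],cv2.fitLine((q[:,:2]*1000).astype(np.float32),cv2.DIST_L2,0,.01,.01).ravel()[:2])
# top
E
```

```text
clk 14.65 p [0.4518 0.018  0.2955] phi 2.47 tilt [-0.      0.0002] f [ 0.03 -0.83 -0.1 ] g 0.818 q [-0.92 -0.16  0.72  1.85  0.1   1.41 -0.19]
[0.0002 0.0004 0.1275] twist -0.000
0.1 129 [0.4503 0.0329 0.1102] [0.4338 0.021 ] [0.4668 0.036 ] [0.9974 0.0716]
0.12 188 [0.4504 0.0324 0.1307] [0.434  0.0214] [0.4679 0.036 ] [0.9998 0.0217]
0.14 198 [0.4494 0.0317 0.1501] [0.4333 0.0224] [0.4673 0.0356] [0.9895 0.1443]
0.174 797 [0.4511 0.0231 0.1766] [0.4342 0.0113] [0.4676 0.0342] [1.     0.0086]
0.19 194 [0.4517 0.0218 0.1985] [0.4335 0.0138] [0.4687 0.0235] [0.9991 0.0425]
0.213 415 [0.4513 0.0188 0.2156] [0.4399 0.014 ] [0.463  0.0233] [0.9984 0.0572]
0.1 66 [0.4433 0.0048 0.1101] [ 0.4329 -0.0029] [0.4637 0.0224] [ 0.8169 -0.5767]
0.12 72 [0.4448 0.0042 0.13  ] [ 0.4338 -0.0022] [0.4637 0.0222] [ 0.87  -0.493]
0.14 70 [0.4433 0.005  0.1501] [ 0.4331 -0.0026] [0.4653 0.0201] [ 0.8405 -0.5418]
0.174 77 [0.4519 0.0124 0.1767] [0.4346 0.0006] [0.4661 0.0299] [0.8618 0.5073]
0.19 37 [0.4482 0.0129 0.1975] [0.4331 0.0093] [0.468 0.02 ] [1.     0.0095]
0.213 28 [0.4498 0.0145 0.2151] [0.4391 0.0113] [0.4605 0.0188] [ 0.9956 -0.094 ]
```

View pics/w9.png

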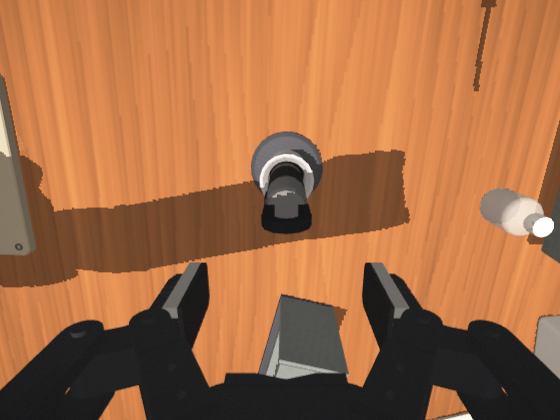

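View pics/s9c.png

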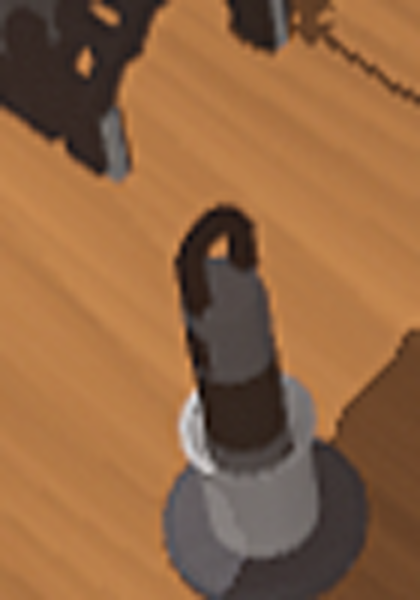

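```bash
python3 - <<'E'
from h import *
np.set_printoptions(precision=4,suppress=True)
for tag,z in [("w9",.2955),("w8",.1954),("w4",.3431)]:
    w=V(tag);C=w.cloud();d=w.d
    P=C[255:350,190:400].reshape(-1,3);p=P[(P[:,2]<z+.03)&(P[:,2]>z-.03)]
    # finger px only
    for reg in [(255,330,195,240),(255,330,335,385)]:
        q=C[reg[0]:reg[1],reg[2]:reg[3]].reshape(-1,3);q=q[(q[:,2]>z-.03)]
        print(tag,len(q),q[:,2].min()-z,np.percentile(q[:,2],[1,5,50])-z)
E
```

```text
w9 825 -0.010618071100413906 [-0.0091 -0.0077  0.0028]
w9 1362 -0.010492796615445554 [-0.0094 -0.0066  0.0069]
w8 2386 -0.014604734452695861 [-0.0122 -0.0083  0.0128]
w8 2770 -0.01411888536727604 [-0.0123 -0.0081  0.0142]
w4 1032 0.02233446631155861 [0.0241 0.0258 0.0334]
w4 1143 0.022087325884747544 [0.0244 0.0262 0.0339]
```

{"method": "jog_arm", "body": {"grip_force": 60, "steps": [0.07,0.0004,-0.0006,0.03,0,0.07,0.0004,-0.0006,0.06,0,0.07,0.0004,-0.0006,0.085,0,0.07,0.0004,-0.0006,0.105,0,0.07,0.0004,-0.0006,0.118,0,0.07,0.0004,-0.0006,0.1255,0,0.07,0.0004,-0.0006,0.1255,0,0.05,0.0004,-0.0006,0.1255,0,0.04,0.0004,-0.0006,0.1255,0,0.04,0.0004,-0.0006,0.1255,0]}}

```text
clock: 15.75
position: [0.4516, 0.0185, 0.1705]
ee_rot: [0.691, 0.722, 0.001, 0.0]
ft_force: [0.1, -0.5, 0.1]
grip_width: 0.467
```

```bash
python3 - <<'E'
from h import *
go((.4512,.0184,.170,2.5))
w=grab("wrist","w10")
E
```

```text
clk 15.75 p [0.4516 0.0185 0.1705] phi 2.50 tilt [0.0009 0.0008] f [ 0.13 -0.5   0.11] g 0.467 q [-0.91 -0.03  0.78  2.03  0.02  1.13 -0.1 ]
[-0.0001 -0.0004  0.0005] twist 0.000
```

View pics/w10.png

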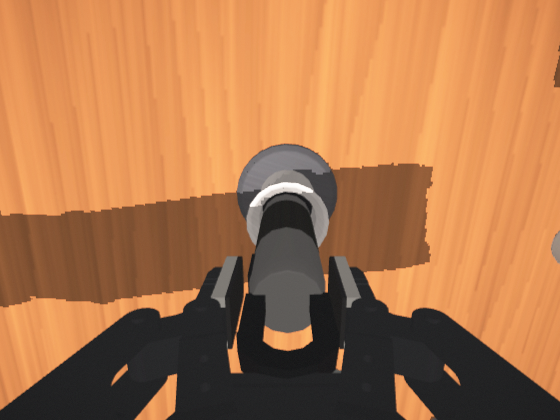

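Fingers straddle the body at (287,270), the eye's hole facing the camera; close.

{"method": "jog_arm", "body": {"steps": [0.03,0,0,0,0,0.02,0,0,0,0,0.0,0,0,0,0,0,0,0,0,0,0,0,0,0,0,0,0,0,0,0,0,0,0,0,0,0,0,0,0,0,0,0,0,0,0,0,0,0,0,0]}}

```text
clock: 16.8
position: [0.4516, 0.0185, 0.1705]
ee_rot: [0.692, 0.722, 0.001, 0.0]
ft_force: [-0.1, -1.0, 7.0]
grip_width: 0.383
```

```bash
python3 - <<'E'
from h import *
go()
E
```

```text
clk 16.80 p [0.4516 0.0185 0.1705] phi 2.50 tilt [0.0008 0.0006] f [-0.13 -1.01  7.04] g 0.383 q [-0.91 -0.03  0.78  2.03  0.02  1.13 -0.1 ]
```

{"method": "jog_arm", "body": {"steps": [0,0,0,-0.003,0,0,0,0,-0.01,0,0,0,0,-0.022,0,0,0,0,-0.037,0,0,0,0,-0.055,0,0,0,0,-0.075,0,0,0,0,-0.095,0,0,0,0,-0.113,0,0,0,0,-0.125,0,0,0,0,-0.13,0]}}

```text
clock: 17.8
position: [0.4515, 0.0184, 0.3013]
ee_rot: [0.692, 0.722, 0.001, 0.0]
ft_force: [0.4, 0.6, -4.5]
grip_width: 0.386
```

```bash
python3 - <<'E'
from h import *
go((.617,.065,.300,2.5))
s=grab("side","s11");crop(s,"s11c",180,270,170,300,4)
E
```

```text
clk 17.80 p [0.4515 0.0184 0.3013] phi 2.49 tilt [0.0013 0.001 ] f [ 0.41  0.56 -4.54] g 0.386 q [-0.93 -0.16  0.72  1.84  0.11  1.42 -0.19]
[0.0394 0.1674 0.0015] twist -0.000
```

View pics/s11c.png

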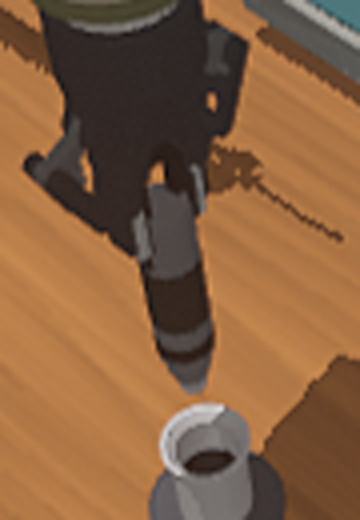

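{"method": "jog_arm", "body": {"steps": [0,0.002,0.008,0.001,0,0,0.006,0.025,0.001,0,0,0.011,0.048,0.001,0,0,0.018,0.075,0.001,0,0,0.024,0.102,0.001,0,0,0.03,0.128,0.001,0,0,0.035,0.15,0.001,0,0,0.038,0.163,0.001,0,0,0.0394,0.1674,0.001,0,0,0.0394,0.1674,0.001,0]}}

```text
clock: 18.85
position: [0.6168, 0.0651, 0.2976]
ee_rot: [0.692, 0.722, -0.001, -0.0]
ft_force: [-0.5, 0.0, -3.9]
grip_width: 0.386
```

```bash
python3 - <<'E'
from h import *
np.set_printoptions(precision=4,suppress=True)
s=V("s11");print(s.proj([.4515,.0184,.143]))
go((.6155,.105,.300,2.5))
s=grab("side","s12");w=grab("wrist","w12");t=grab("top","t12")
crop(s,"s12c",180,300,90,240,4)
E
```

```text
[227.3055 264.8687]
clk 18.85 p [0.6168 0.0651 0.2976] phi 2.50 tilt [-0.0017 -0.0013] f [-0.46  0.02 -3.9 ] g 0.386 q [-0.78  0.37  0.81  1.43 -0.27  1.45  0.07]
[ 0.0399  0.0004 -0.0024] twist -0.000
```

View pics/s12c.png

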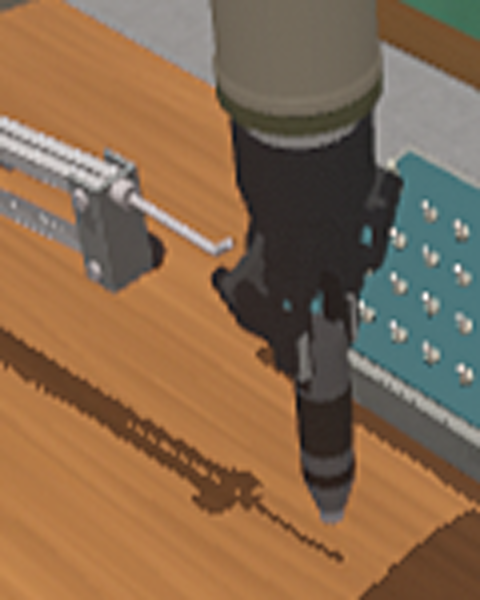

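View pics/w12.png

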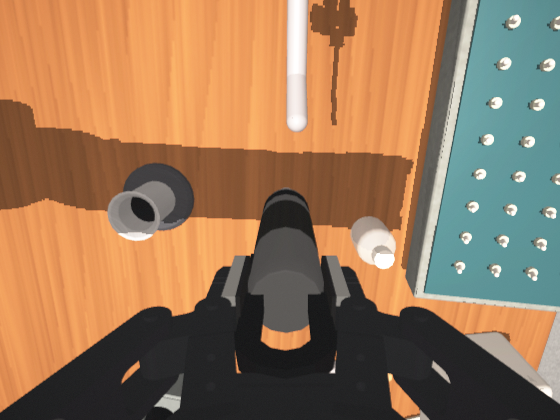

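View pics/t12.png

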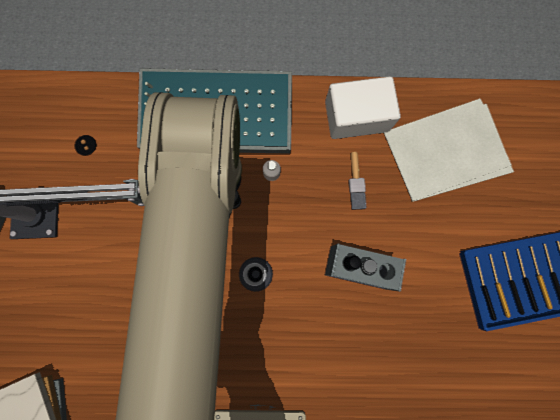

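```bash
python3 - <<'E'
from h import *
np.set_printoptions(precision=4,suppress=True)
w=V("w12");C=w.cloud()
for v in range(2,134,10):
    r=C[v,280:320];k=(r[:,2]>.29)&(r[:,2]<.345)
    if k.any(): print(v,k.sum(),np.nonzero(k)[0].mean()+280,r[k].mean(0),r[k][:,2].max())
print(w.plane(287,340,.336),w.proj([.6168,.0651,.3366]))
# eye hole in wrist
m=C[320:400,230:345];k=(m[...,2]>.3)&(m[...,2]<.35);P=m[k];print(P.mean(0),P.min(0),P.max(0))
E
```

```text
2 21 297.0 [0.6143 0.169  0.3179] 0.3196043195128869
12 21 297.0 [0.6144 0.1666 0.3176] 0.31897808063170285
22 21 297.0 [0.6146 0.1641 0.3174] 0.3184213532554345
32 21 297.0 [0.6147 0.1616 0.3175] 0.31935173332376665
42 20 296.5 [0.6147 0.1591 0.3171] 0.31843273266151156
52 20 296.5 [0.6148 0.1564 0.3172] 0.3188115281667121
62 20 296.5 [0.615  0.1538 0.3169] 0.3185208546045688
72 20 296.5 [0.6151 0.1511 0.3169] 0.31811260860075397
82 20 296.5 [0.6152 0.1482 0.3193] 0.32198497675637977
92 20 296.5 [0.6153 0.1453 0.3222] 0.32398168583747644
102 20 296.5 [0.6153 0.1426 0.3251] 0.32630763003941826
112 22 296.5 [0.6154 0.14   0.3274] 0.3289282552059992
122 21 297.0 [0.6156 0.1374 0.3288] 0.3306766180562973
[0.6157 0.0717 0.336 ] [289.4621 358.7751]
[0.6156 0.0669 0.3328] [0.5972 0.0496 0.3022] [0.6338 0.0842 0.3499]
```

{"method": "jog_arm", "body": {"steps": [0,0.005,0.0005,-0.002,0,0,0.013,0.001,-0.0025,0,0,0.022,0.0015,-0.0025,0,0,0.031,0.002,-0.0025,0,0,0.04,0.003,-0.0025,0,0,0.046,0.003,-0.0025,0,0,0.05,0.003,-0.0025,0,0,0.05,0.003,-0.0025,0,0,0.05,0.003,-0.0025,0,0,0.05,0.003,-0.0025,0]}}

```text
clock: 20.0
position: [0.6176, 0.1145, 0.3016]
ee_rot: [0.692, 0.722, 0.0, 0.0]
ft_force: [0.4, -0.4, -3.7]
grip_width: 0.386
```

```bash
python3 - <<'E'
from h import *
np.set_printoptions(precision=4,suppress=True)
go((.6163,.151,.300,2.5))
w=grab("wrist","w13");s=grab("side","s13");crop(s,"s13c",180,280,100,210,5)
C=w.cloud()
for v in range(2,300,20):
    r=C[v,280:320];k=(r[:,2]>.29)&(r[:,2]<.345)
    if k.any(): print(v,k.sum(),np.nonzero(k)[0].mean()+280,r[k].mean(0),r[k][:,2].max())
E
```

```text
clk 20.00 p [0.6176 0.1145 0.3016] phi 2.45 tilt [0.0001 0.0001] f [ 0.4  -0.44 -3.73] g 0.386 q [-0.84  0.39  0.79  1.4  -0.27  1.46 -0.01]
[0.0365 0.0003 0.0016] twist -0.001
2 18 288.5 [0.6131 0.2188 0.3206] 0.3216653187784261
22 17 288.0 [0.6132 0.2139 0.32  ] 0.32171030133139816
42 17 288.0 [0.6134 0.2088 0.3196] 0.3210052347230237
62 17 288.0 [0.6137 0.2035 0.3194] 0.32146210688134286
82 16 287.5 [0.6138 0.1979 0.3194] 0.3207459033610647
102 16 287.5 [0.614  0.1922 0.3189] 0.32018757368038564
122 16 287.5 [0.6143 0.1862 0.3188] 0.32035878582009797
142 16 287.5 [0.6145 0.18   0.3181] 0.32009030571660135
162 15 287.0 [0.6147 0.1735 0.3181] 0.3191047918053741
182 15 287.0 [0.615  0.1668 0.3176] 0.3187406247056501
202 15 287.0 [0.6153 0.1597 0.3174] 0.31862805808637534
222 14 286.5 [0.6154 0.1524 0.317 ] 0.3181304517137205
242 14 286.5 [0.6156 0.1467 0.3212] 0.322539497526847
262 36 297.97222222222223 [0.6211 0.1333 0.3092] 0.32754404283761435
282 40 299.5 [0.6219 0.1244 0.3088] 0.32841053782089846
```

View pics/w13.png

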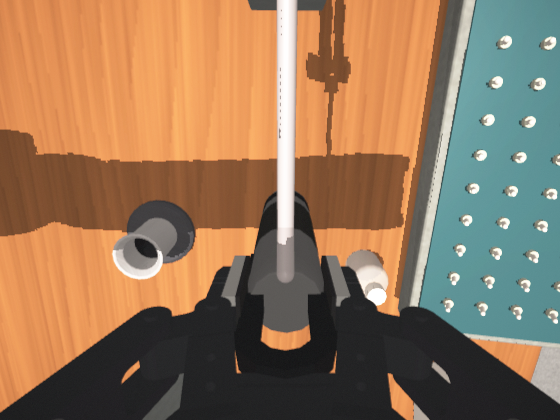

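View pics/s13c.png

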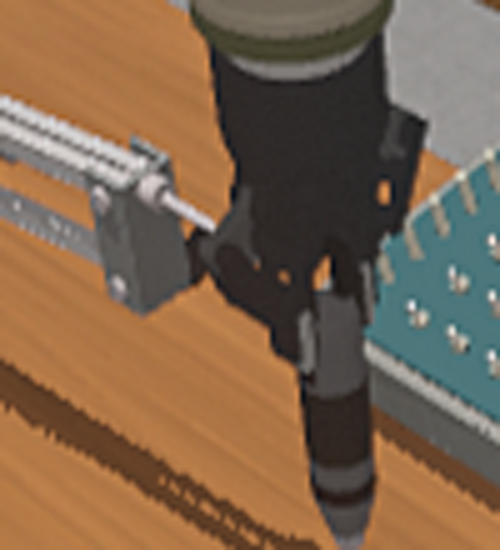

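{"method": "jog_arm", "body": {"steps": [0,0,0,0.002,0,0,0.003,0,0.002,0,0,0.008,0,0.002,0,0,0.014,0,0.002,0,0,0.02,0,0.002,0,0,0.026,0,0.002,0,0,0.032,0,0.002,0,0,0.0365,0,0.002,0,0,0.0375,0,0.002,0,0,0.0375,0,0.002,0]}}

```text
clock: 21.1
position: [0.6159, 0.1527, 0.2994]
ee_rot: [0.691, 0.722, 0.0, -0.0]
ft_force: [0.1, -0.3, -3.8]
grip_width: 0.384
```

```bash
python3 - <<'E'
from h import *
np.set_printoptions(precision=4,suppress=True)
go((.6163,.152,.280,2.5))
w=grab("wrist","w14");s=grab("side","s14");crop(s,"s14c",180,280,90,210,5)
E
```

```text
clk 21.10 p [0.6159 0.1527 0.2994] phi 2.51 tilt [-0.      0.0001] f [ 0.15 -0.32 -3.83] g 0.384 q [-0.88  0.4   0.78  1.39 -0.28  1.46 -0.07]
[-0.0007  0.0004  0.0194] twist 0.000
```

View pics/w14.png

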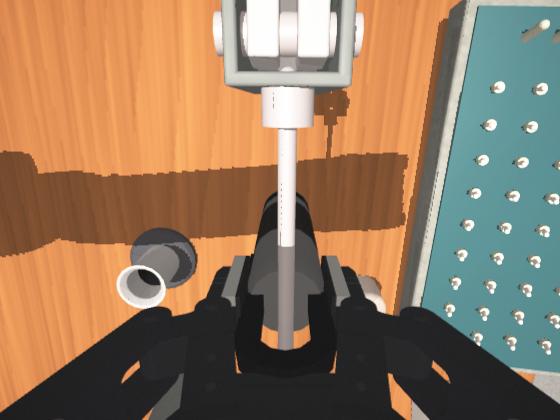

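View pics/s14c.png

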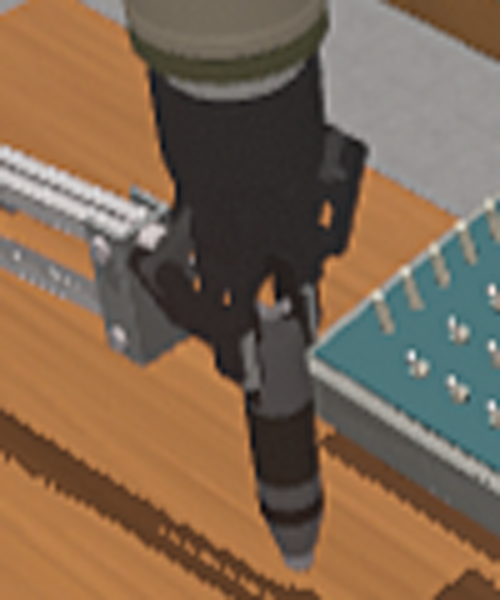

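{"method": "jog_arm", "body": {"steps": [0,0,0,0.004,0,0,0,0,0.009,0,0,0,0,0.014,0,0,0,0,0.018,0,0,0,0,0.022,0,0,0,0,0.026,0,0,0,0,0.03,0,0,0,0,0.033,0,0,0,0,0.035,0,0,0,0,0.035,0]}}

```text
clock: 22.2
position: [0.6159, 0.1526, 0.2643]
ee_rot: [0.692, 0.722, -0.0, -0.0]
ft_force: [0.2, 0.4, -1.8]
grip_width: 0.385
```

```bash
cat >> h.py <<'E'
def avgf(n=6):
    from workcell import manip
    F=[]
    for i in range(n):
        F.append(manip.get_obs()["ft_force"]);manip.camera("top")
    F=np.array(F);print("F mean",F.mean(0).round(2),"std",F.std(0).round(2))
E
python3 - <<'E'
from h import *
np.set_printoptions(precision=4,suppress=True)
go()
avgf(6)
w=grab("wrist","w15");s=grab("side","s15");crop(s,"s15c",180,280,90,230,4)
E
```

```text
clk 22.20 p [0.6159 0.1526 0.2643] phi 2.50 tilt [-0.0001  0.0001] f [ 0.17  0.43 -1.8 ] g 0.385 q [-0.88  0.42  0.77  1.44 -0.29  1.4  -0.06]
F mean [ 0.23  0.02 -1.76] std [0.54 0.33 0.72]
```

View pics/w15.png

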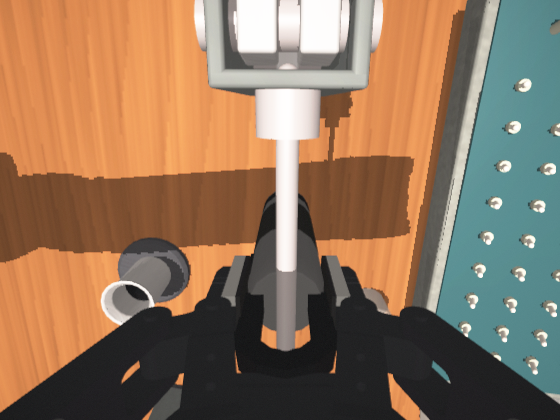

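View pics/s15c.png

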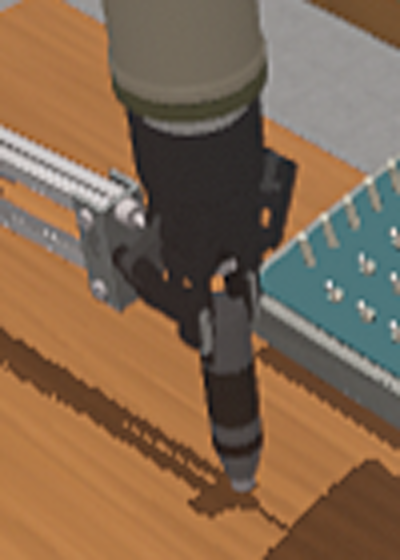

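{"method": "jog_arm", "body": {"steps": [0,0,0,0.003,0,0,0,0,0.006,0,0,0,0,0.01,0,0,0,0,0.014,0,0,0,0,0.018,0,0,0,0,0.022,0,0,0,0,0.025,0,0,0,0,0.027,0,0,0,0,0.028,0,0,0,0,0.028,0]}}

```text
clock: 23.6
position: [0.6159, 0.1526, 0.2364]
ee_rot: [0.692, 0.722, 0.0, -0.0]
ft_force: [0.5, -3.1, -0.0]
grip_width: 0.385
```

```bash
python3 - <<'E'
from h import *
np.set_printoptions(precision=4,suppress=True)
go()
avgf(10)
for t in ("w15","w16"):
    w=V(t) if t=="w15" else grab("wrist",t)
    C=w.cloud();k=C[150:260,278:296].reshape(-1,3);k=k[(k[:,1]>.155)&(k[:,1]<.2)&(k[:,2]>.22)];print(len(k),np.percentile(k[:,2],[50,90,98]))
go()
E
```

```text
clk 23.60 p [0.6159 0.1526 0.2364] phi 2.50 tilt [-0.0001  0.0001] f [ 0.48 -3.15 -0.03] g 0.385 q [-0.88  0.43  0.76  1.49 -0.3   1.34 -0.05]
F mean [ 0.09 -3.05  0.11] std [0.35 0.4  0.54]
705 [0.3046 0.3055 0.306 ]
706 [0.2767 0.2776 0.2782]
clk 24.15 p [0.6159 0.1526 0.2365] phi 2.50 tilt [-0.      0.0002] f [-0.14 -2.54 -0.43] g 0.383 q [-0.88  0.43  0.76  1.49 -0.3   1.34 -0.05]
```

{"method": "jog_arm", "body": {"steps": [0,-0.0005,0,0,0,0,-0.001,0,0,0,0,-0.0015,0,0,0,0,-0.002,0,0,0,0,-0.002,0,0,0,0,-0.002,0,0,0,0,-0.002,0,0,0,0,-0.002,0,0,0,0,-0.002,0,0,0,0,-0.002,0,0,0]}}

```text
clock: 25.15
position: [0.6159, 0.1512, 0.2365]
ee_rot: [0.691, 0.723, 0.0, -0.0]
ft_force: [-0.7, 4.6, -0.5]
grip_width: 0.385
```

```bash
python3 - <<'E'
from h import *
np.set_printoptions(precision=4,suppress=True)
go()
avgf(12)
s=grab("side","s17");crop(s,"s17c",180,280,90,230,4)
w=grab("wrist","w17")
go()
E
```

```text
clk 25.15 p [0.6159 0.1512 0.2365] phi 2.54 tilt [-0.0001  0.0008] f [-0.65  4.55 -0.54] g 0.385 q [-0.88  0.43  0.76  1.49 -0.3   1.34 -0.05]
F mean [-0.09  5.16 -0.11] std [0.47 0.36 0.62]
clk 25.85 p [0.6159 0.1513 0.2365] phi 2.54 tilt [-0.0001  0.0009] f [-0.49  6.16 -0.36] g 0.387 q [-0.88  0.43  0.76  1.49 -0.3   1.34 -0.05]
```

View pics/w17.png

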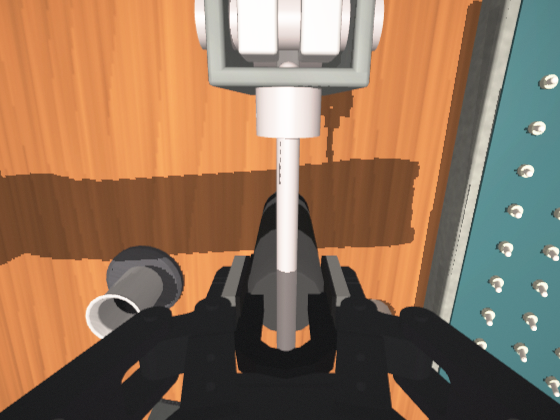

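View pics/s17c.png

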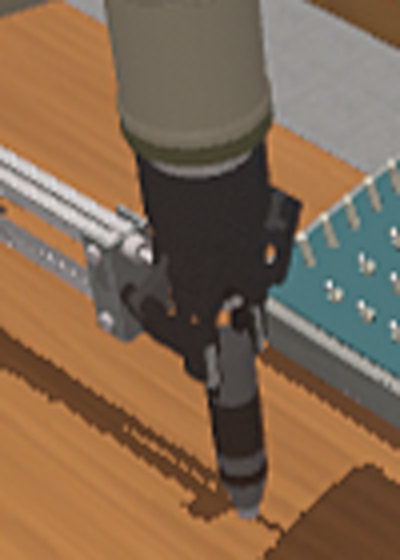

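{"method": "jog_arm", "body": {"steps": [0,0.0004,0,0,0,0,0.0008,0,0,0,0,0.0012,0,0,0,0,0.0012,0,0,0,0,0.0012,0,0,0,0,0.0012,0,0,0,0,0.0012,0,0,0,0,0.0012,0,0,0,0,0.0012,0,0,0,0,0.0012,0,0,0]}}

```text
clock: 26.85
position: [0.6159, 0.1516, 0.2365]
ee_rot: [0.692, 0.722, -0.0, -0.0]
ft_force: [-0.4, 0.1, -0.1]
grip_width: 0.387
```

```bash
python3 - <<'E'
from h import *
go();avgf(14);go()
E
```

```text
clk 26.85 p [0.6159 0.1516 0.2365] phi 2.49 tilt [-0.0001 -0.    ] f [-0.44  0.12 -0.07] g 0.387 q [-0.88  0.43  0.76  1.49 -0.3   1.34 -0.05]
F mean [-0.28 -0.06 -0.08] std [0.37 0.4  0.44]
clk 27.55 p [0.616  0.1517 0.2365] phi 2.49 tilt [-0.      0.0001] f [ 0.18 -1.36 -0.12] g 0.387 q [-0.88  0.43  0.76  1.49 -0.3   1.34 -0.05]
```

{"method": "jog_arm", "body": {"grip_force": 20, "steps": [0.0,0,0,0,0,0.0,0,0,0,0,0.0,0,0,0,0,0.0,0,0,0,0,0.0,0,0,0,0,0.0,0,0,0,0,0.0,0,0,0,0,0.0,0,0,0,0,0.0,0,0,0,0,0.0,0,0,0,0]}}

```text
clock: 28.55
position: [0.6159, 0.1518, 0.2365]
ee_rot: [0.692, 0.722, 0.0, -0.0]
ft_force: [0.2, -2.1, 0.2]
grip_width: 0.385
```

```bash
python3 - <<'E'
from h import *
avgf(14);go()
E
```

```text
F mean [-0.   -1.25  0.28] std [0.55 0.53 0.35]
clk 29.25 p [0.6159 0.1518 0.2365] phi 2.50 tilt [-0.      0.0003] f [-0.25 -2.08 -0.14] g 0.383 q [-0.88  0.43  0.76  1.49 -0.3   1.34 -0.05]
```

{"method": "jog_arm", "body": {"steps": [0.0,-0.0003,0,0,0,0.0,-0.0003,0,0,0,0.034,-0.0003,0,0,0,0.036,-0.0003,0,0,0,0.038,-0.0003,0,0,0,0.04,-0.0003,0,0,0,0.043,-0.0003,0,0,0,0.046,-0.0003,0,0,0,0.05,-0.0003,0,0,0,0.054,-0.0003,0,0,0]}}

```text
clock: 30.25
position: [0.6159, 0.1515, 0.2365]
ee_rot: [0.692, 0.722, 0.0, -0.0]
ft_force: [0.4, 0.4, 0.7]
grip_width: 0.629
```

```bash
python3 - <<'E'
from h import *
np.set_printoptions(precision=4,suppress=True)
go()
for t in ("w18","w19","w20"):
    w=grab("wrist",t)
    C=w.cloud();k=C[150:260,278:296].reshape(-1,3);k=k[(k[:,1]>.155)&(k[:,1]<.2)&(k[:,2]>.22)];print(len(k),np.percentile(k[:,2],[50,90,98]))
s=grab("side","s18");crop(s,"s18c",180,280,90,230,4)
E
```

```text
clk 30.25 p [0.6159 0.1515 0.2365] phi 2.50 tilt [-0.      0.0002] f [0.38 0.41 0.68] g 0.629 q [-0.88  0.43  0.76  1.49 -0.3   1.34 -0.05]
768 [0.2768 0.2776 0.2781]
772 [0.2768 0.2777 0.2783]
766 [0.2768 0.2776 0.2781]
```

View pics/w20.png

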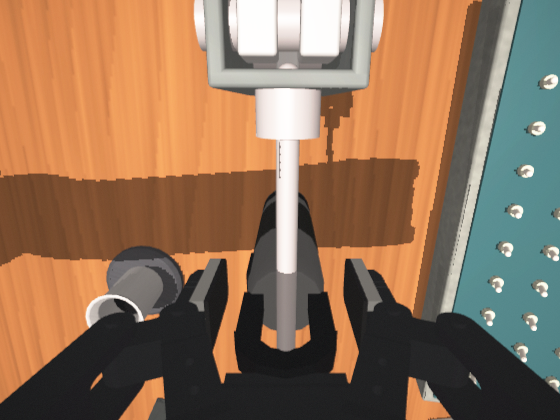

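View pics/s18c.png

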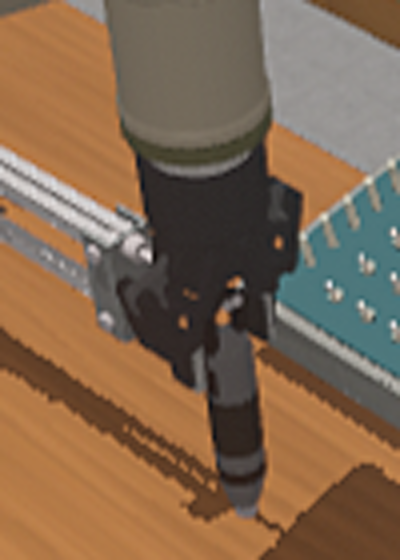

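{"method": "jog_arm", "body": {"steps": [0.06,0,0,0,0,0.065,0,0,0,0,0.07,0,0,-0.005,0,0.07,0,0,-0.015,0,0.07,0,0,-0.03,0,0.07,0,0,-0.05,0,0.07,0,0,-0.075,0,0.07,0,0,-0.1,0,0.07,0,0,-0.12,0,0.07,0,0,-0.13,0]}}

```text
clock: 31.45
position: [0.6165, 0.1513, 0.3697]
ee_rot: [0.692, 0.722, 0.002, 0.001]
ft_force: [0.9, 0.5, 0.9]
grip_width: 0.819
```

{"method": "jog_arm", "body": {"steps": [0.07,-0.02,-0.02,0,0,0.07,-0.05,-0.05,0,0,0.07,-0.08,-0.08,0,0,0.07,-0.11,-0.11,0,0,0.07,-0.13,-0.13,0,0,0.07,-0.13,-0.13,0,0,0.07,-0.13,-0.13,0,0,0.07,-0.13,-0.13,0,0,0.07,-0.13,-0.13,0,0,0.07,-0.13,-0.13,0,0]}}

```text
clock: 32.45
position: [0.492, 0.0165, 0.3662]
ee_rot: [0.691, 0.723, -0.001, 0.0]
ft_force: [0.2, 0.3, -0.7]
grip_width: 0.822
```

```bash
python3 - <<'E'
from h import *
np.set_printoptions(precision=4,suppress=True)
go()
s=grab("side","s21");crop(s,"s21c",180,280,90,230,4);t=grab("top","t21")
for v,(a,b,c,d) in ((s,(100,230,180,290)),(t,(150,230,140,240))):
    C=v.cloud()[a:b,c:d].reshape(-1,3)
    for lo,hi in [(.085,.1),(.13,.15),(.18,.2),(.2,.22),(.27,.285)]:
        q=C[(C[:,2]>lo)&(C[:,2]<hi)&(abs(C[:,0]-.615)<.04)&(abs(C[:,1]-.15)<.035)]
        if len(q)>3: print(lo,len(q),q.mean(0),q.min(0)[:2],q.max(0)[:2])
E
```

```text
clk 32.45 p [0.492  0.0165 0.3662] phi 2.53 tilt [-0.0006 -0.001 ] f [ 0.17  0.29 -0.66] g 0.822 q [-0.98 -0.06  0.83  1.63  0.04  1.55 -0.11]
0.085 12 [0.6094 0.1427 0.093 ] [0.6039 0.1379] [0.6166 0.1495]
0.13 61 [0.6068 0.1388 0.1397] [0.5974 0.1305] [0.6236 0.1541]
0.18 74 [0.6073 0.1383 0.1908] [0.5956 0.1306] [0.6278 0.1595]
0.2 66 [0.6054 0.1386 0.2099] [0.5968 0.1309] [0.6219 0.1551]
0.27 21 [0.6248 0.15   0.2805] [0.6178 0.1398] [0.6296 0.1553]
```

View pics/s21c.png

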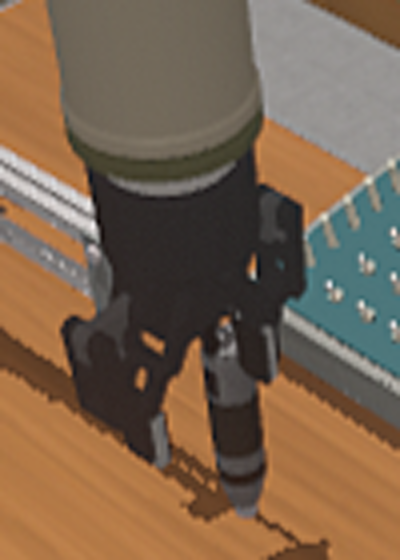

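View pics/t21.png

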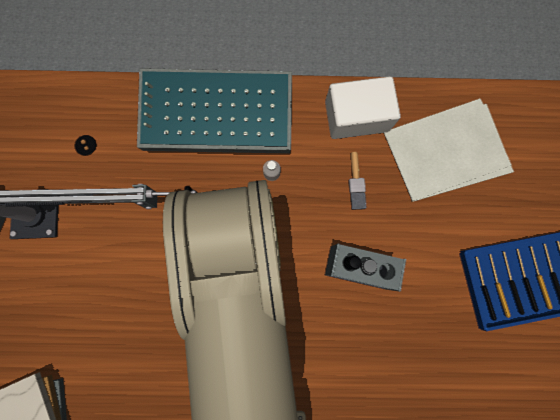

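```bash
python3 -c "
from workcell import manip
print(manip.hand_in())"
```

```text
the job is handed in; nothing more can be done
None
```

The cordless screwdriver is hanging on the hook and the job is handed in. No verdict was reported. The last clock reading was 32.5 s of the allowed 72 s.

**What I did:**
- **Rack to holder:** I gripped the screwdriver by its eye, lifted it out of the rack and stood it in the bench holder. It had tilted about 0.12 rad in the grip. I offset the nose over the mouth and let the bore straighten it. It touched the holder floor with about 18 N at the expected height, and I let go. After I let go, the cameras showed it upright.
- **Holder to hook:** I took it again by the body, passed the eye over the hook tip and lowered it slowly. I kept hold until the wrist read about 0 N vertically. A sideways force of a few newtons had built up, and I trimmed it out by fractions of a millimetre before letting go.

**Last checks:**
- **Hook:** its height was the same before and after release, about 277 mm, or 41 mm below its empty height. Three readings in a row after release agreed.
- **Screwdriver:** the side camera showed it hanging upright. I did not measure its speed directly.
- **Other things:** in the top view, the two neighbouring tools, the bottle and the brush stood where they were at the start. The gripper was clear of everything.
- **Disagreement:** the force readings had about 0.5 N of noise. The average sideways force drifted to about −1.2 N just before release, and I trimmed it again without re-measuring it while still holding.

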